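# Set an eyelet, then unlatch and hold up the press's hold-down

### The arm

A 6-joint arm with a two-finger parallel gripper is mounted at the origin on the work surface. World frame = base frame: x ahead of the robot, y to its left, z up, the work surface at z = 0. Lengths are in m, angles in rad, forces in N, time in s.
With the tool pointing down it reaches from about 0.25 to 0.725 m from the base axis. Payload 9.7 kg.
Tool frame: the origin (TCP) lies at the very end of the fingers, on their centre line; the grasp point (between the pads) lies 19 mm behind it; y points along the fingers, z is the direction in which the jaws open and shut, and the axes are right-handed (so a half turn about y gives the same grasp; the last joint's range is limited). The gripper opens to 85 mm and grips with 20 to 120 N. Pads are 22 mm wide; open, the fingers measure 114 mm over their backs; the gripper's body (76 mm by 85 mm) begins 54 mm behind the grasp point. The pads swing forward as they close: fully open they stand 13 mm farther back than shut.
Start: joints at [-1.131, 0.087, 0.176, 1.66, 0, 1.571], TCP at [0.234, -0.498, 0.231] pointing down, gripper open.
Joint ranges: [-3.13, 3.13], [-0.85, 1.81], [-1.15, 1.24], [-2.2, 2.28], [-1.44, 1.52], [-3.14, 3.14]. Speed limits (rad/s): [2.22, 2.22, 2.57, 3.14, 3.14, 3.14].

### API

Orientations are given as a 3x3 rotation matrix whose columns are the frame's x, y, z axes.
In Python, from station import arm gives the robot as it stands.
- The arm moves only by the tool carry_out, never from a script. Its arguments are lists of equal length, an entry for each row: "translation": the shift along the tool's x, y, z in m, a list of three; "angular": the turn, a rotation vector about the tool's x, y, z in rad, a list of three; "claw": the finger opening in m, from 0 to 0.0854. In form: {"translation": [[dx, dy, dz], ...], "angular": [[wx, wy, wz], ...], "claw": [claw, ...]}. A call has 1 to 8 rows; each row is the pose to reach, as a shift and turn from the pose measured when the call began, along the tool's axes at that moment; what a row does not reach only later rows make up. A row lasts 1/8 s, in which the tool goes at most 62.5 mm and 10.7 degrees, less where a joint would pass 70% of its speed; a pose out of reach is approached as far as the arm can. A call with a gripper value outside its range is refused whole. The fingers move at their own pace and stop on an object; "squeeze" is the grip in N (left out, the last holds). Time passes only in rows, so rows that repeat a pose let the fingers close. It gives the time, the measured TCP pose, the force and the opening at its end, in the units of the state.
- arm.get_obs(): the state, without advancing time (a new reading comes with each control period).
- arm.grab_frame(name): name is "side" or "top" or "wrist"; returns a dict with "color" (384x512x3 uint8, red, green, blue), "depth" (384x512 float32, m along the optical axis (not along the pixel's ray), 0 where there is no reading), "fx", "fy", "cx", "cy" (pixels), "rvec" (rotation vector, rad) and "tvec" (3), from world to camera coordinates, as OpenCV has them; the wrist camera has in their place "T_tool_cam" (4x4, takes a point from camera to tool coordinates, whose origin is the TCP and whose axes are the tool frame's). Camera axes: x right, y down, z forward; pixel columns grow to the right and rows downward; lengths in m; the calibration is good to about 2 mm. A picture is of the moment at which its call begins: read the wrist's pose just before it.
- arm.hand_in(): hands the job in, once; it reports no verdict.
The state is a dict: "clock": time; "joint_positions": joint angles; "dq": joint speeds; "effort": joint torques, N m; "position": TCP position; "eef_rot": TCP orientation; "ft_force": force on the tool from outside, world axes, zero at the start; "wrist_torque": the same for the moment, N m; "width": finger opening in m.
Only numpy, scipy, OpenCV 4.12 (cv2) and the standard library are available. Lean on these libraries where they do the work, as an engineer would, in place of code of your own. Each camera call takes 0.05 s, during which the arm holds its last target. There are 200 camera calls.

### The job

A cork tag lies in the eyelet press under its latched hold-down: pull the press's hand lever all the way down to set the eyelet and ease it back up to its rest slowly, never letting it fly up. Then pull the hold-down's sprung latch tab sideways, lift the hold-down off its ball stud and finish while still holding it raised and steady, its front end at least 60 mm up, so that the tag can be taken out. Leave the tag in its nest and everything else on the table where it is.

Things in the scene. Friction and masses are not known exactly. Their poses are not given: they have to be found in the camera images.
- press: bench eyelet press, fixed: a grey cast C-frame hand press on a 330 x 130 mm dark steel sole plate, 0.255 m high (ram top 0.295 m). Origin on the table under the ram; its x axis points from the front (hold-down, latch) back to the column, y to its left (the latch tab's side; the lever is on the right, -y), z up. The head, 78 mm wide, spans z 0.14 to 0.255 m from 40 mm in front of the ram axis backwards
- lever_pivot (a point): point on the hand lever's axis (which runs along the press's y), in the lever's plane: at (0.015, -0.085, 0.195) m in the press frame. The lever turns about it
- lever_grip (a point): centre of the black grip on the end of the hand lever: a round sleeve about 28 mm thick and 76 mm long along the lever, 185 mm from lever_pivot. At rest the lever points to the press's front and 0.60 rad up (grip 0.30 m above the table)
- lever (a joint): hand lever, rad: 0 = at rest at the top, grows as the grip is pulled down, stops at 1.0 (fully down, lever 0.40 rad below level, punch on the eyelet). A return spring lifts it: about 4 N at the grip at the top, about 11 N at the bottom; left alone it flies up
- hinge (a point): middle of the hold-down's hinge pin, at (0.055, 0, 0.062) m in the press frame; the pin runs along the press's y
- holddown (a joint): hold-down, rad: 0 = down over the ball stud, grows as its front end is lifted, stops at 0.6. It is an aluminium fork about 220 mm long, 0.4 kg (about 3 N to lift at the tab); it has no stay and falls when let go
- coupler (a point): middle of the cup at the hold-down's front end (cup 54 x 44 mm, top 86 mm above the table when down), 200 mm in front of the hinge; the cup sits over the ball of the stud
- ball (a point): centre of the 30 mm ball head of the fixed steel stud under the coupler, 58 mm above the table
- latch_tab (a point): upper part of the upright dark steel finger tab of the slide latch, at the height to pinch it: tab 10 mm thick (along the press's y), 30 mm wide (along x), its top 18 mm above this point. With the hold-down down it stands at (-0.145, 0.059, 0.0855) m in the press frame, 32 mm clear of the cup's left side. The latch rides on the hold-down, so the tab moves with both: lifting by the tab lifts the hold-down
- latch (a joint): slide latch, m: 0 = sprung home, its edge caught under the ball so that the hold-down cannot lift; grows as the tab is pulled outwards (the press's +y, away from the cup), stops at 0.014. From about 0.008 the ball is free. Spring about 5 N at 0, about 11 N at 0.014; it springs home when let go
- tag_center (a point): centre of the cork tag (40 x 60 x 5 mm, loose, brass eyelet in its middle) lying in the nest under the hold-down's fork
- nest (a point): fixed point on the anvil where the centre of the tag belongs, on the ram's axis
- eyelet_tray: bystander, loose: shallow black plastic tray of brass eyelets, 100 x 80 x 24 mm. Origin under its middle
- bead_tray: bystander, loose: shallow black plastic tray of metal beads, 100 x 80 x 24 mm. Origin under its middle
- mallet: bystander, loose: small hammer with a wooden handle, lying flat
- gift_box: bystander, loose: small open cardboard box, 90 x 70 x 45 mm. Origin under its middle
- tag_stack: bystander, loose: stack of spare cork tags, 40 x 60 x 30 mm. Origin under its middle
- cord_spool: bystander, loose: white spool standing upright, 56 mm across, 58 mm high. Origin under its middle
- glue_jar: bystander, loose: amber glass jar with a steel lid, 60 mm across, 85 mm high. Origin under its middle

How it is judged:
By the outcome, as a careful person would: the job done as asked, in the order asked, and still so for the second after the job is handed in, while the arm keeps its last pose, push and grip.
It also fails if it takes over 53 s, if anything falls off the work surface, if the arm or the gripper's body presses on something with over 40 N, if the wrist force passes 120 N, or if a joint passes its speed limit or range.

## Working session

There is one attempt and no reset: what is moved stays moved. The work goes in short steps, Python scripts to look and compute and a tool call to move; the robot and the scene stay as the last step left them, time stands still between calls to the robot, and variables do not carry over. Pictures are saved under pics/ and viewed, about 8 in all and at most 12, crops included, and the job is handed in when it is done.

Besides the shell and the picture viewer there is one more tool, called by a JSON object that holds its "fn" and its "kwargs". carry_out: Moves the arm, as the interface text tells. Its arguments: {"type":"object","properties":{"translation":{"type":"array"},"angular":{"type":"array"},"claw":{"type":"array"},"squeeze":{"type":"number"}},"required":["translation","angular","claw"]}

```bash
ls; mkdir -p pics
python3 - <<'E'
from station import arm
import cv2,numpy as np
o=arm.get_obs();print({k:np.round(v,3).tolist() for k,v in o.items()})
ims=[]
for n in("side","top"):
    f=arm.grab_frame(n);np.savez(n+'.npz',**f);cv2.imwrite(f'pics/{n}0.png',f['color'][:,:,::-1])
    print(n,f['fx'],f['fy'],f['cx'],f['cy'],f['rvec'],f['tvec'])
E
```

```text
pics
{'clock': 0.0, 'joint_positions': [-1.131, 0.087, 0.175, 1.66, -0.0, 1.571], 'dq': [0.001, -0.002, -0.0, -0.0, -0.0, 0.0], 'effort': [-0.002, -52.039, 46.48, 0.016, -0.0, -0.0], 'position': [0.234, -0.497, 0.231], 'eef_rot': [[-0.905, -0.001, 0.426], [-0.426, 0.001, -0.905], [0.0, -1.0, -0.001]], 'ft_force': [0.036, 0.818, 0.947], 'wrist_torque': [-0.008, 0.04, 0.005], 'width': 0.085}
side 410.86372734494614 410.86372734494614 253.6187926770997 190.2693371372059 [ 2.39825414  0.57193655 -0.18179059] [-0.52114999 -0.06915346  1.48997646]
top 402.380001598763 402.380001598763 256.61566101480867 185.44563238598496 [ 2.04860279 -2.1631573   0.22860538] [0.02556744 0.59411522 1.27484223]
```

View pics/side0.png

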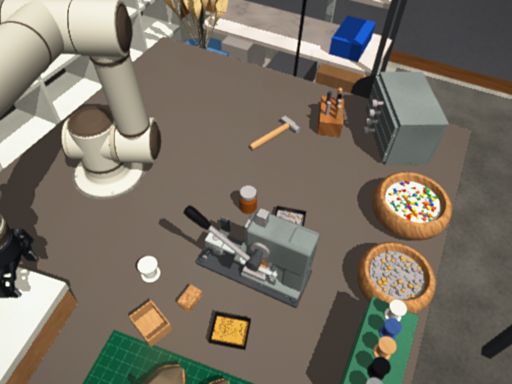

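View pics/top0.png

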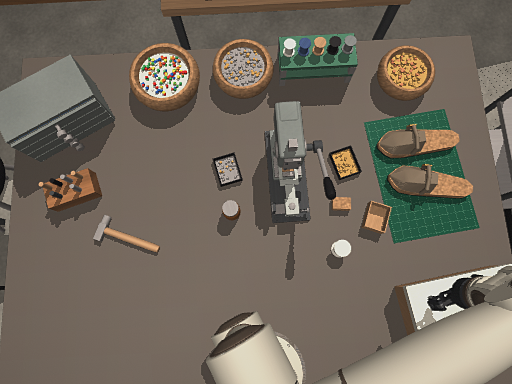

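Side view: press at about (265,255), its black grip at (195,215). Top view: the press front points at the robot, with the grip at (328,187) on its right and the latch area at about (290,205). Next I fit the pose from depth.

```bash
cat > h.py <<'E'
import numpy as np,cv2
def cloud(f):
    R=cv2.Rodrigues(np.array(f['rvec'],float))[0];t=np.array(f['tvec']).ravel()
    d=f['depth'];v,u=np.mgrid[:d.shape[0],:d.shape[1]]
    P=np.stack([(u-f['cx'])/f['fx']*d,(v-f['cy'])/f['fy']*d,d],-1)
    W=(P-t)@R; W[d==0]=np.nan
    return W
E
python3 - <<'E'
from h import *
for n in('top','side'):
    f=np.load(n+'.npz');W=cloud(f)
    c=f['color'].astype(int)
    X=W.reshape(-1,3);C=c.reshape(-1,3)
    roi=(X[:,0]>.2)&(X[:,0]<.95)&(abs(X[:,1])<.35)
    for lo,hi in((.245,.265),(.008,.03)):
        m=roi&(X[:,2]>lo)&(X[:,2]<hi)
        img=np.zeros(W.shape[:2],np.uint8);img.reshape(-1)[m]=255
        k,l,s,ce=cv2.connectedComponentsWithStats(img)
        for i in range(1,k):
            if s[i,4]>60:
                p=W[l==i]; r=cv2.minAreaRect((p[:,:2]*1000).astype(np.float32))
                print(n,lo,s[i].tolist(),'z',np.median(p[:,2]).round(3),'rect',np.round(r[0]),np.round(r[1]),round(r[2],1))
    m=roi&(X[:,2]>.2)&(C.max(1)<60)
    p=X[m]
    print(n,'grip',m.sum(),np.round(np.median(p,0),3) if m.sum() else '', np.round(p.min(0),3),np.round(p.max(0),3))
    # table z
    print('tab',np.nanmedian(X[roi&(X[:,2]<.02)][:,2]))
f=np.load('top.npz')
cv2.imwrite('pics/tc.png',cv2.resize(f['color'][90:240,210:370,::-1],None,fx=4.5,fy=4,interpolation=cv2.INTER_CUBIC))
f=np.load('side.npz')
cv2.imwrite('pics/sc.png',cv2.resize(f['color'][190:310,180:330,::-1],None,fx=5,fy=5,interpolation=cv2.INTER_CUBIC))
E
```

```text
top 0.245 [275, 101, 31, 62, 1406] z 0.256 rect [ 712. -112.] [184.  78.] 1.3
top 0.008 [265, 131, 21, 79, 560] z 0.013 rect [662. -74.] [284.  52.] 1.3
top 0.008 [329, 145, 27, 35, 429] z 0.013 rect [ 672. -318.] [101.  82.] 15.7
top 0.008 [212, 153, 30, 33, 474] z 0.013 rect [673.  94.] [108.  80.] 13.7
top 0.008 [271, 161, 39, 62, 634] z 0.013 rect [ 579. -115.] [207. 130.] 0.8
top grip 410 [ 0.527 -0.188  0.312] [ 0.201 -0.213  0.2  ] [0.798 0.055 0.627]
tab 0.0008964144161905599
side 0.245 [245, 210, 75, 48, 1662] z 0.253 rect [ 712. -114.] [183.  79.] 1.1
side 0.245 [213, 232, 19, 13, 81] z 0.256 rect [ 591. -201.] [14. 44.] 89.8
side 0.008 [239, 203, 18, 11, 73] z 0.02 rect [526.  66.] [57. 27.] 24.9
side 0.008 [275, 206, 31, 21, 212] z 0.014 rect [663. 103.] [101.  63.] 11.7
side 0.008 [228, 236, 16, 10, 65] z 0.011 rect [545. -61.] [51. 18.] 0.6
side 0.008 [196, 247, 110, 61, 1349] z 0.012 rect [ 638. -143.] [330.  77.] 1.1
side 0.008 [177, 285, 25, 27, 285] z 0.027 rect [ 523. -292.] [64. 43.] 84.6
side 0.008 [210, 312, 41, 22, 162] z 0.02 rect [ 664. -305.] [104.  57.] 21.8
side 0.008 [213, 319, 22, 21, 155] z 0.012 rect [ 654. -325.] [63. 44.] 43.9
side 0.008 [235, 321, 14, 28, 121] z 0.014 rect [ 703. -314.] [33. 75.] 25.5
side grip 504 [ 0.509 -0.199  0.319] [ 0.2   -0.218  0.2  ] [0.682 0.052 0.611]
tab -0.001116874058625587
```

View pics/tc.png

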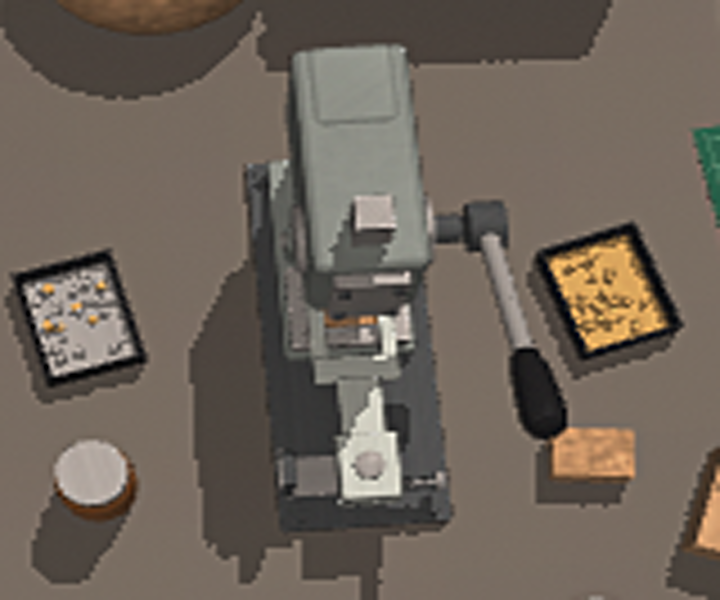

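View pics/sc.png

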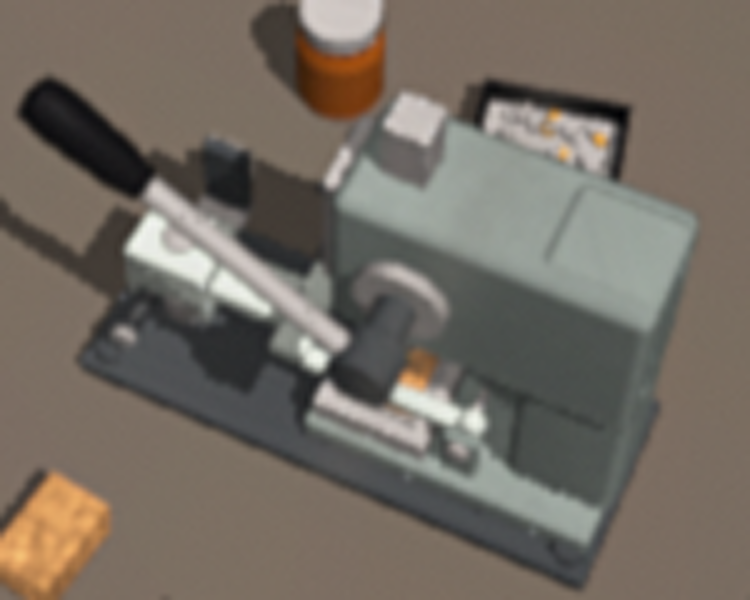

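Pose estimate from the two fits: ram at about (0.660, -0.114), yaw about 0.02. The head is 184x78 mm and the plate 330 mm long, which matches the given sizes. Now I check the grip and tab against it and plan the first moves.

```bash
cat >> h.py <<'E'
from scipy.spatial.transform import Rotation as Ro
O=np.array([.660,-.114,0]);PR=Ro.from_euler('z',.02).as_matrix()
w2p=lambda W:(W-O)@PR
def tool(lean):  # columns, press frame; lean>0: hand leans back to the column
    y=np.array([-np.sin(lean),0,-np.cos(lean)]);z=np.array([0,-1.,0])
    return np.stack([np.cross(y,z),y,z],1)
def pose(pt,lean,depth=.019): # grasp point at pt (press) -> world TCP
    R=tool(lean);return O+PR@(np.array(pt)+depth*R[:,1]),PR@R
def lever(q,r=.185): 
    a=.6-q;return np.array([.015-r*np.cos(a),-.085,.195+r*np.sin(a)])
def hold(th,slide=0): 
    f=np.array([-np.cos(th),0,np.sin(th)]);u=np.array([np.sin(th),0,np.cos(th)])
    return np.array([.055,.059+slide,.062])+.2*f+.0235*u
def rel(o,targets):
    p=np.array(o['position']);R=np.array(o['eef_rot'])
    for P,T in targets:
        print(np.round(R.T@(P-p),4).tolist(),np.round(Ro.from_matrix(R.T@T).as_rotvec(),3).tolist())
E
python3 - <<'E'
from h import *
for n in('top','side'):
    f=np.load(n+'.npz');X=w2p(cloud(f).reshape(-1,3));C=f['color'].reshape(-1,3).astype(int)
    for nm,c in(('grip',lever(0)),('tab',[-.145,.059,.09])):
        m=(np.linalg.norm(X-c,axis=1)<(.05 if nm=='grip' else .03))&((C.max(1)<70) if nm=='grip' else X[:,2]>.08);p=X[m]
        print(n,nm,c,m.sum(),np.round(np.median(p,0),4),np.round(p.min(0),3),np.round(p.max(0),3))
from station import arm
o=arm.get_obs()
print('above/at grip');rel(o,[pose(lever(0),.6,-.08),pose(lever(0),.6)])
E
```

```text
top grip [-0.13768709 -0.085       0.29945886] 203 [-0.1414 -0.0814  0.3155] [-0.17  -0.096  0.28 ] [-0.102 -0.07   0.33 ]
top tab [-0.145, 0.059, 0.09] 36 [-0.1459  0.0608  0.1026] [-0.159  0.055  0.092] [-0.13   0.066  0.108]
side grip [-0.13768709 -0.085       0.29945886] 300 [-0.1367 -0.0899  0.3085] [-0.17  -0.101  0.28 ] [-0.105 -0.073  0.328]
side tab [-0.145, 0.059, 0.09] 69 [-0.1446  0.0558  0.0977] [-0.163  0.052  0.081] [-0.132  0.067  0.106]
above/at grip
[-0.4295, -0.1347, -0.1259] [-0.125, 0.407, -0.591]
[-0.3785, -0.053, -0.1486] [-0.125, 0.407, -0.591]
```

Both cameras agree with the model: grip within a few mm, tab centre about (-0.145, 0.059) with its top at about 0.105. Moving to a point above the grip.

{"fn": "carry_out", "kwargs": {"translation": [[0,-0.06,0],[-0.03,-0.12,-0.01],[-0.08,-0.16,-0.02],[-0.13,-0.16,-0.04],[-0.19,-0.16,-0.055],[-0.25,-0.16,-0.07],[-0.31,-0.16,-0.09],[-0.36,-0.15,-0.105]], "angular": [[0,0,0],[0,0.05,0],[-0.02,0.1,-0.1],[-0.04,0.15,-0.2],[-0.06,0.2,-0.3],[-0.08,0.25,-0.4],[-0.1,0.32,-0.5],[-0.125,0.407,-0.591]], "claw": [0.07,0.07,0.07,0.07,0.07,0.07,0.07,0.07], "squeeze": 40}}

```text
clock: 1.1
position: [0.4545, -0.2536, 0.2989]
eef_rot: [[-0.863, -0.503, 0.039], [-0.018, -0.046, -0.999], [0.505, -0.863, 0.03]]
ft_force: [0.5, -0.7, 0.2]
width: 0.0701
```

```bash
cat > r.py <<'E'
from h import *
from station import arm
o=arm.get_obs()
def show(): print('t',round(o['clock'],2),np.round(w2p(np.array(o['position'])),4),'F',np.round(o['ft_force'],1),'w',round(float(o['width']),4),'q',np.round(o['joint_positions'],2))
show()
E
python3 - <<'E'
from r import *
rel(o,[pose(lever(0),.6,-.08),pose(lever(0),.6,-.03),pose(lever(0),.6)])
E
```

```text
t 1.1 [-0.2083 -0.1354  0.2989] F [ 0.5 -0.7  0.2] w 0.0701 q [-0.38  0.53  0.76  2.28 -0.23  2.79]
[-0.0664, -0.1176, -0.0462] [-0.036, -0.0, -0.071]
[-0.0629, -0.0678, -0.048] [-0.036, -0.0, -0.071]
[-0.0594, -0.0189, -0.0497] [-0.036, -0.0, -0.071]
```

Run:
```python
from r import *
rel(o,[pose(lever(0),.25,-.08),pose(lever(0),.25,-.03),pose(lever(0),.25)])
```

```text
t 1.1 [-0.2083 -0.1354  0.2989] F [ 0.5 -0.7  0.2] w 0.0701 q [-0.38  0.53  0.76  2.28 -0.23  2.79]
[-0.0387, -0.1147, -0.0463] [-0.035, 0.006, 0.279]
[-0.0525, -0.0667, -0.048] [-0.035, 0.006, 0.279]
[-0.066, -0.0196, -0.0497] [-0.035, 0.006, 0.279]
```

{"fn": "carry_out", "kwargs": {"translation": [[0,-0.06,0],[0,-0.115,-0.01],[-0.039,-0.115,-0.046],[-0.039,-0.115,-0.046]], "angular": [[-0.01,0,0.1],[-0.02,0,0.2],[-0.035,0.006,0.279],[-0.035,0.006,0.279]], "claw": [0.07,0.07,0.07,0.07]}}

```text
clock: 1.6
position: [0.5405, -0.1986, 0.3679]
eef_rot: [[-0.972, -0.235, 0.023], [-0.022, -0.009, -1.0], [0.236, -0.972, 0.004]]
ft_force: [-0.6, -0.4, 0.2]
width: 0.0699
```

Run:
```python
from r import *
rel(o,[pose(lever(0),.25,-.08),pose(lever(0),.25,-.03),pose(lever(0),.25)])
```

```text
t 1.6 [-0.1211 -0.0822  0.3679] F [-0.6 -0.4  0.2] w 0.0699 q [-0.31  0.57  1.05  2.28 -0.08  2.82]
[-0.001, -0.0096, 0.0028] [-0.004, 0.002, -0.012]
[-0.0004, 0.0404, 0.0026] [-0.004, 0.002, -0.012]
[0.0002, 0.0894, 0.0024] [-0.004, 0.002, -0.012]
```

{"fn": "carry_out", "kwargs": {"translation": [[0,0.03,0.0025],[0,0.06,0.0025],[0,0.089,0.0025],[0,0.089,0.0025],[0,0.089,0.0025],[0,0.089,0.0025],[0,0.089,0.0025]], "angular": [[0,0,0],[0,0,0],[0,0,0],[0,0,0],[0,0,0],[0,0,0],[0,0,0]], "claw": [0.07,0.07,0.07,0.02,0.02,0.02,0.02], "squeeze": 45}}

```text
clock: 2.48
position: [0.5199, -0.2018, 0.2829]
eef_rot: [[-0.972, -0.234, 0.023], [-0.022, -0.009, -1.0], [0.234, -0.972, 0.004]]
ft_force: [-2.1, 3.2, 5.5]
width: 0.0258
```

```bash
cat >> r.py <<'E'
def levpath(qs,l0=.25,k=.75):
    rel(o,[pose(lever(q),l0-k*q) for q in qs])
def levest():
    p=w2p(np.array(o['position']));y=PR.T@np.array(o['eef_rot'])[:,1];g=p-.019*y-np.array([.015,-.085,.195])
    print('grasp rel pivot r',np.hypot(g[0],g[2]).round(4),'q est',(.6-np.arctan2(g[2],-g[0])).round(3),'dy',g[1].round(4),'lean',np.arctan2(-y[0],-y[2]).round(3))
E
python3 - <<'E'
from r import *
levest();levpath([.1,.2,.3,.4,.5,.6,.7,.8])
f=arm.grab_frame('side');cv2.imwrite('pics/g1.png',cv2.resize(f['color'][150:310,130:330,::-1],None,fx=3.5,fy=3.5))
E
```

```text
t 2.48 [-0.1418 -0.085   0.2829] F [-2.1  3.2  5.5] w 0.0258 q [-0.33  0.37  0.59  2.01 -0.08  2.8 ]
grasp rel pivot r 0.1858 q est -0.009 dy 0.0001 lean 0.236
[0.0044, 0.0195, -0.0001] [-0.005, 0.002, 0.061]
[0.0069, 0.0374, -0.0002] [-0.005, 0.003, 0.136]
[0.0076, 0.0555, -0.0003] [-0.004, 0.003, 0.211]
[0.0065, 0.0737, -0.0004] [-0.004, 0.003, 0.286]
[0.0035, 0.0916, -0.0005] [-0.004, 0.003, 0.361]
[-0.0012, 0.1093, -0.0005] [-0.004, 0.003, 0.436]
[-0.0077, 0.1263, -0.0006] [-0.004, 0.003, 0.511]
[-0.0159, 0.1427, -0.0007] [-0.004, 0.004, 0.586]
```

View pics/g1.png

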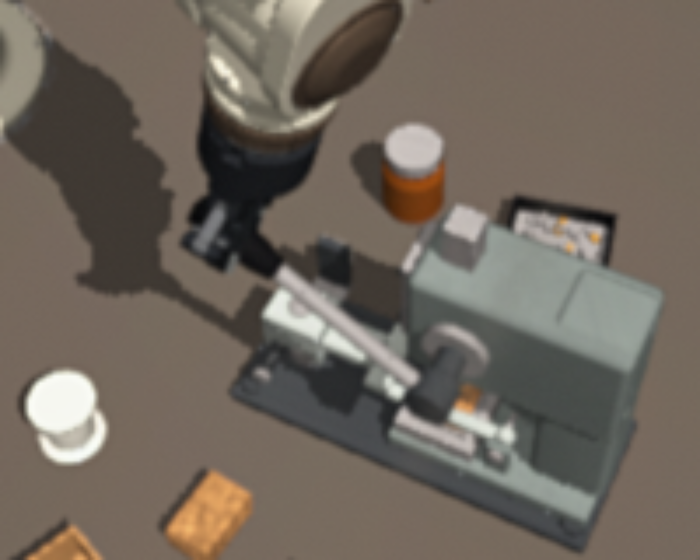

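The picture shows the grip held in the jaws at about (230,240), with the lever at rest. Pulling down.

{"fn": "carry_out", "kwargs": {"translation": [[0.003,0.01,0],[0.0044,0.0195,0],[0.0069,0.0374,0],[0.0076,0.0555,0],[0.0065,0.0737,0],[0.0035,0.0916,0],[-0.0012,0.1093,-0.0005],[-0.0077,0.1263,-0.0006]], "angular": [[0,0,0.03],[0,0,0.061],[0,0,0.136],[0,0,0.211],[0,0,0.286],[0,0,0.361],[0,0,0.436],[0,0,0.511]], "claw": [0.02,0.02,0.02,0.02,0.02,0.02,0.02,0.02]}}

```text
clock: 3.52
position: [0.4982, -0.2023, 0.1602]
eef_rot: [[-0.961, 0.276, 0.023], [-0.024, 0.002, -1.0], [-0.276, -0.961, 0.005]]
ft_force: [-5.2, 3.3, 9.7]
width: 0.0256
```

Run:
```python
from r import *
levest();levpath([.8,.9,.95,1.0,1.02,1.04])
```

```text
t 3.52 [-0.1635 -0.0851  0.1602] F [-5.2  3.3  9.7] w 0.0256 q [-0.45 -0.22 -0.28  1.26  0.12  2.68]
grasp rel pivot r 0.1845 q est 0.69 dy 0.0 lean -0.279
[0.0019, 0.0201, -0.0002] [-0.004, 0.005, 0.071]
[0.001, 0.0384, -0.0002] [-0.004, 0.005, 0.146]
[-0.0001, 0.0475, -0.0003] [-0.003, 0.005, 0.183]
[-0.0017, 0.0566, -0.0003] [-0.003, 0.005, 0.221]
[-0.0025, 0.0602, -0.0003] [-0.003, 0.005, 0.236]
[-0.0033, 0.0638, -0.0003] [-0.003, 0.005, 0.251]
```

{"fn": "carry_out", "kwargs": {"translation": [[0.0019,0.0201,0],[0.001,0.0384,0],[0,0.0475,0],[-0.0017,0.0566,0],[-0.0033,0.0638,0],[-0.0033,0.0638,0]], "angular": [[0,0,0.071],[0,0,0.146],[0,0,0.183],[0,0,0.221],[0,0,0.251],[0,0,0.251]], "claw": [0.02,0.02,0.02,0.02,0.02,0.02]}}

```text
clock: 4.28
position: [0.5202, -0.2019, 0.1038]
eef_rot: [[-0.86, 0.51, 0.025], [-0.024, 0.008, -1.0], [-0.511, -0.86, 0.005]]
ft_force: [-13.4, 10.2, 19.3]
width: 0.0257
```

Run:
```python
from r import *
levest();levpath([1.0,1.06,.95,.9,.85,.8,.75,.7,.65])
f=arm.grab_frame('side');np.savez('s2.npz',**f);cv2.imwrite('pics/g2.png',cv2.resize(f['color'][190:310,180:330,::-1],None,fx=5,fy=5))
```

```text
t 4.28 [-0.1415 -0.0851  0.1038] F [-13.4  10.2  19.3] w 0.0257 q [-0.5  -0.38 -0.59  0.88  0.25  2.68]
grasp rel pivot r 0.1823 q est 1.023 dy -0.0 lean -0.536
[0.0029, -0.0046, -0.0001] [-0.002, 0.007, -0.036]
[0.0032, 0.0065, -0.0001] [-0.002, 0.007, 0.009]
[0.0021, -0.0137, -0.0001] [-0.002, 0.007, -0.073]
[0.0009, -0.0228, -0.0] [-0.003, 0.007, -0.111]
[-0.0008, -0.0319, -0.0] [-0.003, 0.007, -0.148]
[-0.0029, -0.0408, 0.0] [-0.003, 0.006, -0.186]
[-0.0055, -0.0496, 0.0001] [-0.003, 0.006, -0.223]
[-0.0085, -0.0582, 0.0001] [-0.003, 0.006, -0.261]
[-0.0119, -0.0667, 0.0001] [-0.003, 0.006, -0.298]
```

View pics/g2.png

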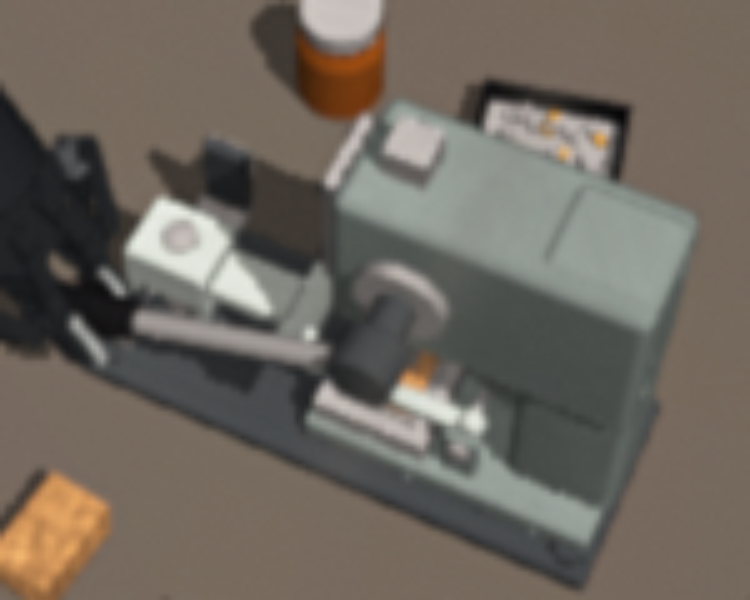

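The picture shows the lever below level, with the rod running from (340,355) to (120,310), and the ram lowered. I'll push slightly more to confirm the stop: force should rise without motion.

{"fn": "carry_out", "kwargs": {"translation": [[0.001,0.004,0],[0.002,0.007,0],[0.002,0.007,0]], "angular": [[0,0,0],[0,0,0],[0,0,0]], "claw": [0.02,0.02,0.02]}}

```text
clock: 4.7
position: [0.5234, -0.2018, 0.102]
eef_rot: [[-0.857, 0.515, 0.026], [-0.025, 0.008, -1.0], [-0.515, -0.857, 0.006]]
ft_force: [-25.0, 10.9, 27.5]
width: 0.0259
```

Run:
```python
from r import *
levest()
f=arm.grab_frame('side')
X=w2p(cloud(f).reshape(-1,3));m=(abs(X[:,1]+.085)<.012)&(X[:,0]<-.01)&(X[:,0]>-.11)&(X[:,2]>.1)&(X[:,2]<.3)
p=X[m];s=np.polyfit(p[:,0],p[:,2],1);print(m.sum(),'rod angle below level',np.arctan(s[0]).round(3))
levpath([1.0,.97,.94,.91,.88,.85,.82,.79])
```

```text
t 4.7 [-0.1383 -0.0851  0.102 ] F [-25.   10.9  27.5] w 0.0259 q [-0.5  -0.37 -0.59  0.87  0.25  2.68]
grasp rel pivot r 0.1802 q est 1.04 dy -0.0 lean -0.541
181 rod angle below level 0.393
[0.0046, -0.0078, -0.0001] [-0.002, 0.008, -0.041]
[0.0042, -0.0133, -0.0001] [-0.003, 0.008, -0.063]
[0.0036, -0.0188, -0.0001] [-0.003, 0.008, -0.086]
[0.0028, -0.0242, -0.0001] [-0.003, 0.008, -0.108]
[0.0019, -0.0297, -0.0] [-0.003, 0.008, -0.131]
[0.0008, -0.0351, -0.0] [-0.003, 0.008, -0.153]
[-0.0004, -0.0404, 0.0] [-0.003, 0.008, -0.176]
[-0.0018, -0.0458, 0.0] [-0.003, 0.008, -0.198]
```

The rod measures 0.393 rad below level and the force rises without motion, so the lever is fully down. Easing up slowly.

{"fn": "carry_out", "kwargs": {"translation": [[0.0046,-0.0078,0],[0.0042,-0.0133,0],[0.0036,-0.0188,0],[0.0028,-0.0242,0],[0.0019,-0.0297,0],[0.0008,-0.0351,0],[-0.0004,-0.0404,0],[-0.0018,-0.0458,0]], "angular": [[0,0,-0.041],[0,0,-0.063],[0,0,-0.086],[0,0,-0.108],[0,0,-0.131],[0,0,-0.153],[0,0,-0.176],[0,0,-0.198]], "claw": [0.02,0.02,0.02,0.02,0.02,0.02,0.02,0.02]}}

```text
clock: 5.75
position: [0.5058, -0.2022, 0.1476]
eef_rot: [[-0.938, 0.346, 0.028], [-0.029, 0.002, -1.0], [-0.346, -0.938, 0.008]]
ft_force: [12.8, 6.1, 9.8]
width: 0.0259
```

Run:
```python
from r import *
levest();levpath([.76,.725,.69,.655,.62,.585,.55,.515])
```

```text
t 5.75 [-0.1559 -0.0851  0.1476] F [12.8  6.1  9.8] w 0.0259 q [-0.46 -0.26 -0.36  1.16  0.16  2.68]
grasp rel pivot r 0.1799 q est 0.765 dy -0.0 lean -0.353
[0.0054, -0.0019, -0.0002] [-0.005, 0.01, -0.033]
[0.0046, -0.0082, -0.0001] [-0.005, 0.01, -0.059]
[0.0035, -0.0146, -0.0001] [-0.005, 0.01, -0.086]
[0.0022, -0.0208, -0.0] [-0.005, 0.01, -0.112]
[0.0007, -0.0271, 0.0] [-0.005, 0.01, -0.138]
[-0.0011, -0.0332, 0.0] [-0.005, 0.01, -0.164]
[-0.003, -0.0393, 0.0001] [-0.005, 0.01, -0.191]
[-0.0052, -0.0453, 0.0001] [-0.006, 0.01, -0.217]
```

{"fn": "carry_out", "kwargs": {"translation": [[0.001,-0.002,0],[0.0005,-0.008,0],[-0.0005,-0.0145,0],[-0.002,-0.021,0],[-0.0035,-0.027,0],[-0.005,-0.033,0],[-0.007,-0.039,0],[-0.009,-0.045,0]], "angular": [[0,0,-0.033],[0,0,-0.059],[0,0,-0.086],[0,0,-0.112],[0,0,-0.138],[0,0,-0.164],[0,0,-0.191],[0,0,-0.217]], "claw": [0.02,0.02,0.02,0.02,0.02,0.02,0.02,0.02]}}

```text
clock: 6.75
position: [0.5009, -0.2023, 0.1954]
eef_rot: [[-0.99, 0.14, 0.029], [-0.03, -0.005, -1.0], [-0.14, -0.99, 0.009]]
ft_force: [7.6, 1.6, 4.4]
width: 0.0257
```

Run:
```python
from r import *
levest();rel(o,[pose(lever(q,.182),.25-.75*q) for q in [.48,.445,.41,.375,.34,.305,.27,.235]])
```

```text
t 6.75 [-0.1609 -0.0851  0.1954] F [7.6 1.6 4.4] w 0.0257 q [-0.41 -0.08 -0.07  1.45  0.05  2.7 ]
grasp rel pivot r 0.1795 q est 0.493 dy 0.0 lean -0.141
[0.0024, -0.0028, -0.0001] [-0.008, 0.01, -0.03]
[0.0011, -0.009, -0.0001] [-0.008, 0.01, -0.057]
[-0.0003, -0.0151, 0.0] [-0.008, 0.01, -0.083]
[-0.002, -0.0211, 0.0001] [-0.008, 0.009, -0.109]
[-0.0039, -0.0271, 0.0001] [-0.008, 0.009, -0.135]
[-0.006, -0.033, 0.0002] [-0.009, 0.009, -0.162]
[-0.0083, -0.0388, 0.0003] [-0.009, 0.009, -0.188]
[-0.0108, -0.0445, 0.0003] [-0.009, 0.009, -0.214]
```

{"fn": "carry_out", "kwargs": {"translation": [[0.001,-0.0028,0],[0,-0.009,0],[-0.0015,-0.0151,0],[-0.003,-0.0211,0],[-0.005,-0.0271,0],[-0.007,-0.033,0],[-0.0095,-0.0388,0],[-0.012,-0.0445,0]], "angular": [[0,0,-0.03],[0,0,-0.057],[0,0,-0.083],[0,0,-0.109],[0,0,-0.135],[0,0,-0.162],[0,0,-0.188],[0,0,-0.214]], "claw": [0.02,0.02,0.02,0.02,0.02,0.02,0.02,0.02]}}

```text
clock: 7.75
position: [0.5085, -0.2022, 0.242]
eef_rot: [[-0.997, -0.071, 0.029], [-0.028, -0.012, -1.0], [0.071, -0.997, 0.01]]
ft_force: [8.9, -1.4, 0.5]
width: 0.0258
```

Run:
```python
from r import *
levest();rel(o,[pose(lever(q,.181),.25-.75*q) for q in [.2,.165,.13,.095,.06,.03,.01,0,-.02]])
```

```text
t 7.75 [-0.1533 -0.0852  0.242 ] F [ 8.9 -1.4  0.5] w 0.0258 q [-0.36  0.15  0.26  1.75 -0.04  2.75]
grasp rel pivot r 0.1795 q est 0.224 dy 0.0 lean 0.071
[0.0007, -0.0046, -0.0001] [-0.011, 0.008, -0.029]
[-0.001, -0.0105, -0.0] [-0.011, 0.008, -0.055]
[-0.0028, -0.0164, 0.0] [-0.011, 0.008, -0.082]
[-0.0049, -0.0223, 0.0001] [-0.011, 0.008, -0.108]
[-0.0072, -0.028, 0.0002] [-0.012, 0.008, -0.134]
[-0.0093, -0.0329, 0.0003] [-0.012, 0.007, -0.157]
[-0.0108, -0.0361, 0.0003] [-0.012, 0.007, -0.172]
[-0.0115, -0.0377, 0.0003] [-0.012, 0.007, -0.179]
[-0.0131, -0.0409, 0.0004] [-0.012, 0.007, -0.194]
```

{"fn": "carry_out", "kwargs": {"translation": [[0,-0.0046,0],[-0.0018,-0.0105,0],[-0.0038,-0.0164,0],[-0.006,-0.0223,0],[-0.008,-0.028,0],[-0.0102,-0.0329,0],[-0.0117,-0.0361,0],[-0.0125,-0.038,0]], "angular": [[0,0,-0.029],[0,0,-0.055],[0,0,-0.082],[0,0,-0.108],[0,0,-0.134],[0,0,-0.157],[0,0,-0.172],[0,0,-0.18]], "claw": [0.02,0.02,0.02,0.02,0.02,0.02,0.02,0.02]}}

```text
clock: 8.75
position: [0.5212, -0.2019, 0.2745]
eef_rot: [[-0.965, -0.261, 0.029], [-0.026, -0.015, -1.0], [0.262, -0.965, 0.008]]
ft_force: [-22.9, -1.8, -41.6]
width: 0.0255
```

Run:
```python
from r import *
levest()
f=arm.grab_frame('side')
X=w2p(cloud(f).reshape(-1,3));m=(abs(X[:,1]+.085)<.012)&(X[:,0]<-.01)&(X[:,0]>-.08)&(X[:,2]>.2)&(X[:,2]<.3)
p=X[m];s=np.polyfit(p[:,0],p[:,2],1);print(m.sum(),'rod angle',np.arctan(s[0]).round(3))
f=np.load('side.npz');X=w2p(cloud(f).reshape(-1,3));m=(abs(X[:,1]+.085)<.012)&(X[:,0]<-.01)&(X[:,0]>-.08)&(X[:,2]>.2)&(X[:,2]<.3)
p=X[m];s=np.polyfit(p[:,0],p[:,2],1);print(m.sum(),'rod angle at start',np.arctan(s[0]).round(3))
```

```text
t 8.75 [-0.1405 -0.0851  0.2745] F [-22.9  -1.8 -41.6] w 0.0255 q [-0.32  0.4   0.61  2.03 -0.1   2.81]
grasp rel pivot r 0.1795 q est 0.023 dy 0.0001 lean 0.265
182 rod angle -0.608
183 rod angle at start -0.598
```

The lever is back at its top stop (rod 0.608 against 0.598 at the start). I'll relax the upward pull, then open.

{"fn": "carry_out", "kwargs": {"translation": [[0,0,0],[0,0,0],[0,0,0]], "angular": [[0,0,0],[0,0,0],[0,0,0]], "claw": [0.02,0.02,0.02]}}

```text
clock: 9.18
position: [0.521, -0.2019, 0.2741]
eef_rot: [[-0.964, -0.263, 0.029], [-0.026, -0.015, -1.0], [0.264, -0.965, 0.008]]
ft_force: [-5.2, 0.9, -7.6]
width: 0.0253
```

{"fn": "carry_out", "kwargs": {"translation": [[0,0,0],[0,0,0],[0,0,0],[0,0,0],[0,-0.03,0],[0,-0.06,0],[0,-0.09,0],[0,-0.09,0]], "angular": [[0,0,0],[0,0,0],[0,0,0],[0,0,0],[0,0,0],[0,0,0.1],[0,0,0.2],[0,0,0.3]], "claw": [0.03,0.04,0.055,0.065,0.065,0.065,0.065,0.065]}}

```text
clock: 10.18
position: [0.5458, -0.2008, 0.3635]
eef_rot: [[-0.999, 0.04, 0.029], [-0.029, -0.008, -1.0], [-0.04, -0.999, 0.009]]
ft_force: [-0.2, -1.3, 0.3]
width: 0.065
```

Run:
```python
from r import *
T=hold(0)
rel(o,[pose(T+[0,0,.16],0,0),pose(T,-.35,-.07),pose(T,-.35)])
f=arm.grab_frame('side')
X=w2p(cloud(f).reshape(-1,3));m=(abs(X[:,1]+.085)<.012)&(X[:,0]<-.01)&(X[:,0]>-.08)&(X[:,2]>.2)&(X[:,2]<.3)
p=X[m];s=np.polyfit(p[:,0],p[:,2],1);print(m.sum(),'rod angle',np.arctan(s[0]).round(3))
```

```text
t 10.18 [-0.1159 -0.0845  0.3635] F [-0.2 -1.3  0.3] w 0.065 q [-0.36  0.23  0.6   1.9   0.01  2.76]
[0.0325, 0.1154, -0.1448] [-0.009, 0.009, -0.04]
[0.0602, 0.2086, -0.1459] [-0.007, 0.011, 0.31]
[0.0331, 0.2934, -0.1464] [-0.007, 0.011, 0.31]
187 rod angle -0.6
```

{"fn": "carry_out", "kwargs": {"translation": [[0.01,0,-0.05],[0.02,0,-0.1],[0.04,0.02,-0.146],[0.055,0.07,-0.146],[0.06,0.12,-0.146],[0.06,0.17,-0.146],[0.06,0.2086,-0.146],[0.06,0.2086,-0.146]], "angular": [[0,0,0.04],[0,0,0.1],[-0.004,0.005,0.16],[-0.007,0.011,0.22],[-0.007,0.011,0.28],[-0.007,0.011,0.31],[-0.007,0.011,0.31],[-0.007,0.011,0.31]], "claw": [0.03,0.028,0.028,0.028,0.028,0.028,0.028,0.028]}}

```text
clock: 11.22
position: [0.4869, -0.0577, 0.1479]
eef_rot: [[-0.94, 0.34, 0.019], [-0.018, 0.007, -1.0], [-0.34, -0.94, -0.001]]
ft_force: [-0.4, -0.5, 0.8]
width: 0.0279
```

Run:
```python
from r import *
T=hold(0)
rel(o,[pose(T,-.35,-.07),pose(T,-.35,-.025),pose(T,-.35)])
o=arm.get_obs();f=arm.grab_frame('wrist');cv2.imwrite('pics/w.png',f['color'][:,:,::-1])
P=np.array(o['position']);R=np.array(o['eef_rot']);Tc=f['T_tool_cam']
d=f['depth'];v,u=np.mgrid[:384,:512];C=np.stack([(u-f['cx'])/f['fx']*d,(v-f['cy'])/f['fy']*d,d],-1)
W=w2p((C@Tc[:3,:3].T+Tc[:3,3])@R.T+P).reshape(-1,3)[d.ravel()>0]
m=(abs(W[:,0]+.145)<.025)&(W[:,1]>.04)&(W[:,1]<.08)&(W[:,2]>.085)&(W[:,2]<.108);p=W[m]
print(m.sum(),p.min(0) if m.any() else '',p.max(0) if m.any() else '',np.median(p,0))
```

```text
t 11.22 [-0.1719  0.0598  0.1479] F [-0.4 -0.5  0.8] w 0.0279 q [-0.15 -0.43 -0.48  1.18  0.06  2.98]
[-0.0039, -0.0022, 0.0008] [0.001, -0.001, 0.003]
[-0.004, 0.0428, 0.0008] [0.001, -0.001, 0.003]
[-0.0042, 0.0868, 0.0008] [0.001, -0.001, 0.003]
839 [-0.15898705  0.05380365  0.09934443] [-0.12934586  0.0645307   0.10580243] [-0.1446308   0.05948197  0.10310283]
```

View pics/w.png

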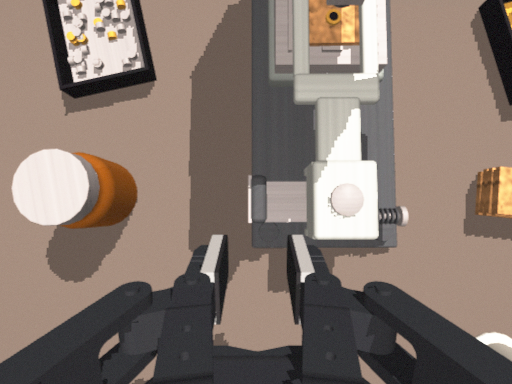

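The wrist view shows the tab at (258,198), between the fingers' lines (215 and 300). Its measured centre is (-0.1446, 0.059), with the top at 0.1055. Descending and pinching.

{"fn": "carry_out", "kwargs": {"translation": [[-0.004,0.03,0.001],[-0.004,0.06,0.001],[-0.004,0.0868,0.001],[-0.004,0.0868,0.001],[-0.004,0.0868,0.001],[-0.004,0.0868,0.001],[-0.004,0.0868,0.001]], "angular": [[0,0,0],[0,0,0],[0,0,0],[0,0,0],[0,0,0],[0,0,0],[0,0,0]], "claw": [0.028,0.028,0.028,0.028,0.0,0.0,0.0], "squeeze": 60}}

```text
clock: 12.15
position: [0.5228, -0.0577, 0.0731]
eef_rot: [[-0.938, 0.346, 0.02], [-0.018, 0.008, -1.0], [-0.347, -0.938, -0.001]]
ft_force: [-1.4, 5.5, 6.0]
width: 0.0091
```

Run:
```python
from r import *
rel(o,[pose(hold(0),-.35),pose(hold(0,.012),-.35)])
```

```text
t 12.15 [-0.136   0.059   0.0731] F [-1.4  5.5  6. ] w 0.0091 q [-0.14 -0.33 -0.55  0.99  0.06  2.99]
[0.0042, 0.0042, -0.0] [0.001, -0.0, -0.004]
[0.0042, 0.0042, -0.012] [0.001, -0.0, -0.004]
```

{"fn": "carry_out", "kwargs": {"translation": [[0,0,-0.004],[0,0,-0.008],[0,0,-0.012],[0,0,-0.014],[0,0,-0.014]], "angular": [[0,0,0],[0,0,0],[0,0,0],[0,0,0],[0,0,0]], "claw": [0,0,0,0,0]}}

```text
clock: 12.78
position: [0.5225, -0.0452, 0.0734]
eef_rot: [[-0.938, 0.347, 0.018], [-0.017, 0.004, -1.0], [-0.347, -0.938, 0.002]]
ft_force: [1.8, -9.3, -4.6]
width: 0.0092
```

Run:
```python
from r import *
dl=w2p(np.array(o['position']))[1]-.059;print('slide',dl)
# keep actual pinch offset: measured TCP relative to nominal
n=pose(hold(0,dl),-.35);off=np.array(o['position'])-n[0]
def L(th):
    P,R=pose(hold(th,.0125),-.35+th); y=Ro.from_euler('y',0).as_matrix()
    A=PR@Ro.from_rotvec([0,th,0]).as_matrix()@PR.T  # rot about press y
    return P+A@off,R
rel(o,[L(t) for t in [.02,.05,.08,.11,.14,.17,.2,.23]])
```

```text
t 12.78 [-0.1361  0.0715  0.0734] F [ 1.8 -9.3 -4.6] w 0.0092 q [-0.11 -0.33 -0.56  0.99  0.04  3.02]
slide 0.012540079592664038
[-0.0016, -0.0035, 0.0] [-0.003, -0.001, -0.024]
[-0.0041, -0.0087, 0.0001] [-0.003, -0.001, -0.054]
[-0.0067, -0.0138, 0.0001] [-0.003, -0.001, -0.084]
[-0.0095, -0.0188, 0.0001] [-0.003, -0.001, -0.114]
[-0.0125, -0.0237, 0.0001] [-0.003, -0.002, -0.144]
[-0.0155, -0.0285, 0.0001] [-0.003, -0.002, -0.174]
[-0.0188, -0.0333, 0.0001] [-0.003, -0.002, -0.204]
[-0.0222, -0.0379, 0.0001] [-0.003, -0.002, -0.234]
```

The latch is out about 12.5 mm at about 10 N, as the spring figures predict. Lifting along the arc.

{"fn": "carry_out", "kwargs": {"translation": [[-0.0016,-0.0035,-0.0015],[-0.0041,-0.0087,-0.0015],[-0.0067,-0.0138,-0.0015],[-0.0095,-0.0188,-0.0015],[-0.0125,-0.0237,-0.0015],[-0.0155,-0.0285,-0.0015],[-0.0188,-0.0333,-0.0015],[-0.0222,-0.0379,-0.0015]], "angular": [[0,0,-0.024],[0,0,-0.054],[0,0,-0.084],[0,0,-0.114],[0,0,-0.144],[0,0,-0.174],[0,0,-0.204],[0,0,-0.234]], "claw": [0,0,0,0,0,0,0,0]}}

```text
clock: 13.78
position: [0.5303, -0.045, 0.1172]
eef_rot: [[-0.993, 0.119, 0.016], [-0.017, -0.004, -1.0], [-0.119, -0.993, 0.006]]
ft_force: [1.5, -9.7, -5.1]
width: 0.0093
```

```bash
cat > m.py <<'E'
from r import *
def meas(name):
    f=arm.grab_frame('side');X=w2p(cloud(f));C=f['color'].astype(int)
    m=(abs(X[...,1])<.02)&(X[...,0]<-.09)&(X[...,0]>-.19)&(X[...,2]>.07)&(X[...,2]<.25)&(C.min(-1)>120)
    p=X[m];print('bright cup pts',m.sum(),np.round(np.median(p,0),3),np.round(p.min(0),3),np.round(p.max(0),3), 'slope', np.arctan(-np.polyfit(p[:,0],p[:,2],1)[0]).round(3))
    cv2.imwrite(name,cv2.resize(f['color'][150:310,150:330,::-1],None,fx=3.5,fy=3.5))
E
python3 - <<'E'
from m import *
print('press y axis rot', w2p(np.array(o['position'])))
meas('pics/l1.png')
p0=np.array([.5225,-.0452,.0734]);R0=np.array([[-.938,.347,.018],[-.017,.004,-1],[-.347,-.938,.002]])
n=pose(hold(0,.0125),-.35);off=p0-n[0]
def L(th):
    P,R=pose(hold(th,.0125),-.35+th);A=PR@Ro.from_rotvec([0,th,0]).as_matrix()@PR.T
    return P+A@off,R
rel(o,[L(t) for t in [.23,.26,.29,.32,.35,.38,.41,.42]])
E
```

```text
t 13.78 [-0.1283  0.0715  0.1172] F [ 1.5 -9.7 -5.1] w 0.0093 q [-0.09 -0.09 -0.23  1.31  0.01  3.04]
press y axis rot [-0.12833314  0.07154839  0.1171699 ]
bright cup pts 160 [-0.128  0.006  0.13 ] [-0.163 -0.02   0.105] [-0.091  0.02   0.14 ] slope 0.408
[0.0002, 0.0005, 0.0] [-0.006, -0.003, 0.001]
[-0.0022, -0.0047, 0.0] [-0.006, -0.003, -0.029]
[-0.0047, -0.0099, 0.0001] [-0.006, -0.003, -0.059]
[-0.0074, -0.015, 0.0001] [-0.006, -0.003, -0.089]
[-0.0102, -0.02, 0.0001] [-0.006, -0.003, -0.119]
[-0.0132, -0.0249, 0.0001] [-0.006, -0.004, -0.149]
[-0.0163, -0.0297, 0.0001] [-0.006, -0.004, -0.179]
[-0.0173, -0.0313, 0.0002] [-0.006, -0.004, -0.189]
```

View pics/l1.png

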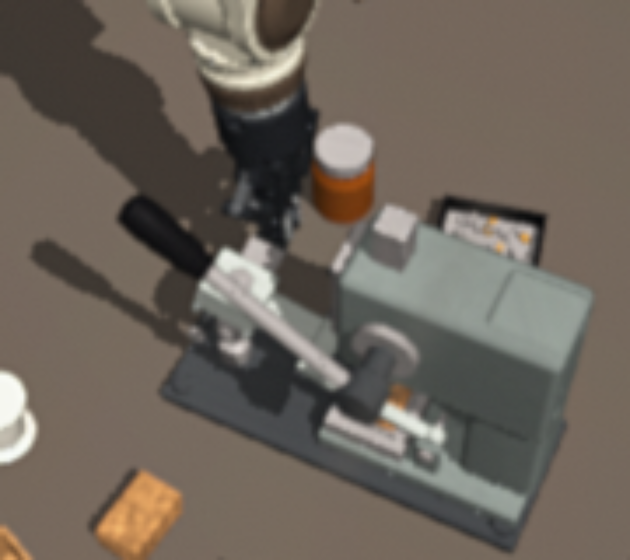

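The cup at (235,275) has come off the stud and the lever is at rest. Lifting further.

{"fn": "carry_out", "kwargs": {"translation": [[-0.0022,-0.0047,0],[-0.0047,-0.0099,0],[-0.0074,-0.015,0],[-0.0102,-0.02,0],[-0.0132,-0.0249,0],[-0.0163,-0.0297,0],[-0.0173,-0.0313,0],[-0.0173,-0.0313,0]], "angular": [[0,0,-0.029],[0,0,-0.059],[0,0,-0.089],[0,0,-0.119],[0,0,-0.149],[0,0,-0.179],[0,0,-0.189],[0,0,-0.189]], "claw": [0,0,0,0,0,0,0,0]}}

```text
clock: 14.82
position: [0.5442, -0.0462, 0.1511]
eef_rot: [[-0.997, -0.071, 0.015], [-0.015, -0.01, -1.0], [0.071, -0.997, 0.009]]
ft_force: [-0.4, -9.1, -3.8]
width: 0.009
```

{"fn": "carry_out", "kwargs": {"translation": [[0,0,0],[0,0,0],[0,0,0],[0,0,0]], "angular": [[0,0,0],[0,0,0],[0,0,0],[0,0,0]], "claw": [0,0,0,0]}}

```text
clock: 15.32
position: [0.5442, -0.0476, 0.1512]
eef_rot: [[-0.997, -0.071, 0.015], [-0.014, -0.013, -1.0], [0.071, -0.997, 0.012]]
ft_force: [1.4, -9.5, -5.2]
width: 0.0094
```

Run:
```python
from m import *
print(np.round(o['dq'],3))
meas('pics/l2.png')
# tag / stud / lever checks
f=arm.grab_frame('side')
X=w2p(cloud(f).reshape(-1,3));m=(abs(X[:,1]+.085)<.012)&(X[:,0]<-.01)&(X[:,0]>-.08)&(X[:,2]>.2)&(X[:,2]<.3)
p=X[m];s=np.polyfit(p[:,0],p[:,2],1);print('rod angle',np.arctan(s[0]).round(3))
f=arm.grab_frame('top');f0=np.load('top.npz')
d=np.abs(f['color'].astype(int)-f0['color']).max(-1)>40
print('changed top px in bystander boxes',{k:int(d[b[1]:b[3],b[0]:b[2]].sum()) for k,b in dict(eyelet=(328,144,358,182),bead=(210,152,242,188),mallet=(92,212,160,255),box=(362,200,392,238),stack=(332,196,352,212),spool=(330,238,352,260),jar=(220,198,242,222)).items()})
```

```text
t 15.32 [-0.1144  0.0688  0.1512] F [ 1.4 -9.5 -5.2] w 0.0094 q [-0.08  0.13  0.07  1.58 -0.02  3.05]
[-0.001  0.     0.001 -0.     0.002 -0.001]
bright cup pts 276 [-0.118 -0.003  0.165] [-0.152 -0.02   0.07 ] [-0.09   0.02   0.178] slope 0.147
rod angle -0.608
changed top px in bystander boxes {'eyelet': 0, 'bead': 0, 'mallet': 0, 'box': 0, 'stack': 0, 'spool': 0, 'jar': 0}
```

View pics/l2.png

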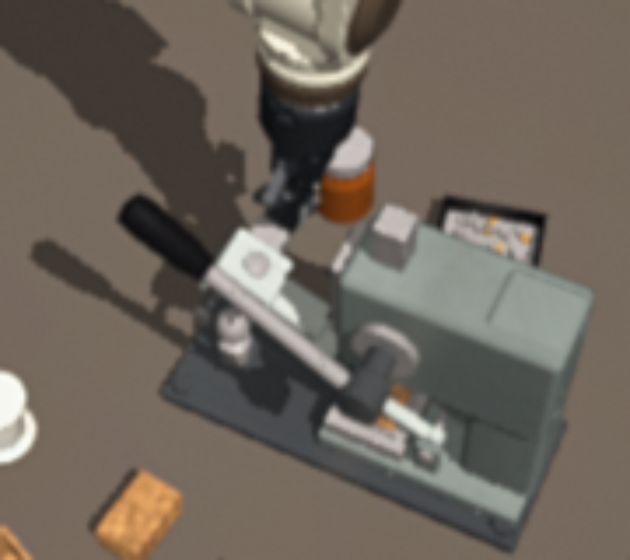

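The picture shows the cup at (258,262) raised well clear of the ball at (232,330), the lever at rest, and the orange tag still at about (393,405). Cup top is at about 0.165 m, which is +79 mm, and it is steady. Handing in.

Run:
```python
from m import *
for n in(None,'side.npz'):
    f=arm.grab_frame('side') if n is None else np.load(n)
    X=w2p(cloud(f).reshape(-1,3));C=f['color'].reshape(-1,3).astype(int)
    m=(abs(X[:,0])<.06)&(abs(X[:,1])<.05)&(X[:,2]<.1)&(C[:,0]-C[:,2]>70);p=X[m];print('tag px',m.sum(),np.round(np.median(p,0),4))
print(np.round(arm.get_obs()['position'],4), arm.hand_in())
```

```text
t 15.47 [-0.1144  0.0688  0.1512] F [ 1.6 -8.5 -4.6] w 0.0092 q [-0.08  0.13  0.07  1.58 -0.02  3.05]
tag px 12 [ 0.0126 -0.0254  0.0543]
tag px 20 [ 0.0125 -0.0075  0.0535]
the job is handed in; nothing more can be done
[ 0.5442 -0.0476  0.1512] None
```

I set the eyelet, eased the lever back to rest, and finished holding the hold-down raised by its latch tab. I handed the job in at about 15.5 s; it reports no verdict.

**Lever:** I pulled it to its lower stop, where the rod measured 0.393 rad below level and the force rose without motion. I then eased it up over about 4 s while still gripped. It was back on its top stop (rod 0.60 rad, as at the start) before I opened the jaws. On reaching that stop the arm pulled up with about 47 N at the wrist for a moment. I relaxed that to about 9 N before letting go.

**Latch and hold-down:** The latch came out about 12.5 mm and was still out about 10 mm at the end. At hand-in the hold-down was at about 0.42 rad. Its cup top was about 79 mm above its down position, and the arm was still.

**Other things on the table:** The top view showed no changed pixels around any of the seven bystanders.

**Tag:** This is the weakest check. I only saw a sliver of it (12 and 20 pixels), at the same height and same place front to back. The sideways centre of that sliver shifted from -7.5 to -25 mm, which I put down to the raised fork covering part of it, but I did not confirm that.

**Small disagreement:** The pads slid about 5 mm along the lever's grip during the pull.

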